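# Gauge the dowel hole and lock the reading

## Robot

A 6-joint arm with a two-finger parallel gripper is mounted at the origin on a cart in front of the work surface, level with it; the furniture and walls round the work are solid. World frame = base frame: x ahead of the robot, y to its left, z up, the work surface at z = 0. Lengths are in m, angles in rad, forces in N, time in s.
With the tool pointing down it reaches from about 0.325 to 0.9 m from the base axis. Payload 6.1 kg.
Tool frame: the origin (TCP) lies midway between the tips of the shut fingers; the grasp point (between the pads) lies 19 mm behind it; x points along the fingers, y is the direction in which the jaws open and shut, and the axes are right-handed (so a half turn about x gives the same grasp; the last joint's range is limited). The gripper opens to 85 mm and grips with 20 to 120 N. Pads are 22 mm wide; open, the fingers measure 114 mm over their backs; the gripper's body (76 mm by 85 mm) begins 54 mm behind the grasp point. The pads swing forward as they close: fully open they stand 13 mm farther back than shut.
Start: joints at [0.996, 0.22, 1.526, -0, 1.395, -0.126], TCP at [0.271, 0.563, 0.231] pointing down, gripper open.
Joint ranges: [-2.98, 2.98], [-0.91, 2.08], [0.09, 2.57], [-1.24, 4.39], [0.2, 2.65], [-2.68, 2.68]. Speed limits (rad/s): [2.57, 2.57, 3.01, 3.14, 3.14, 3.14].

## Interface

Orientations are given as [roll, pitch, yaw] about the fixed x, y, z axes, in that order (R = Rz(yaw) Ry(pitch) Rx(roll)).
In Python, from plant import movep, move_l, set_joints, gripper_to, hold, inverse_kinematics, observe, get_image, get_calibration, Unreachable, job_done gives the robot as it stands. Calls block until the motion is done:
- movep(position, orientation): joint-space move of the TCP to a pose.
- move_l(position, feed=0.15, rotation=None, max_force=None): straight line of the TCP; rotation=None keeps the orientation; feed is the mean speed in m/s. With max_force (N) it stops when the force on the tool has changed by that much, and returns True; else False.
- set_joints(angles): joint-space move.
- gripper_to(opening, f_grip=None): finger opening in m; f_grip is the grip in N (None keeps the last); returns when the fingers have stopped.
- hold(seconds).
- inverse_kinematics(position, orientation): joint angles nearest the present ones, or None.
- observe(): the state.
- get_image(name): name is "scene" or "side" or "wrist"; returns (picture, depth): 420x560x3 uint8, red, green, blue; 420x560 float32, m along the optical axis (not along the pixel's ray), 0 where there is no reading.
- get_calibration(name): a dict with "intrinsics" (3x3 intrinsics, pixels), "world_from_camera" (4x4, takes a point from camera to world coordinates). Camera axes: x right, y down, z forward; pixel columns grow to the right and rows downward; lengths in m; the calibration is good to about 2 mm. A picture is of the moment at which its call begins: read the wrist's pose just before it. get_calibration takes no time and is no camera call; for the wrist camera it gives the pose at the moment of the call.
A pose or a line that the arm cannot do raises Unreachable and nothing moves.
- job_done(): hands the job in, once; it reports no verdict.
The state is a dict: "time_s": time; "q": joint angles; "joint_velocities": joint speeds; "joint_torque": joint torques, N m; "eef_pos": TCP position; "tcp_rot": TCP orientation; "ft_force": force on the tool from outside, world axes, zero at the start; "torque": the same for the moment, N m; "opening": finger opening in m.
Only numpy, scipy, OpenCV 4.12 (cv2) and the standard library are available. Lean on these libraries where they do the work, as an engineer would, in place of code of your own. Each camera call takes 0.05 s, during which the arm holds its last target.

## Task

Take the bar grip of the bench depth gauge and lower the probe into the drilled hole of the stone until you feel its sprung tip bear gently on the bottom, then, without letting it rise, turn the bar clockwise (seen from above) to its stop so that the slide is locked at that height. Let go and leave the probe locked, still bearing lightly on the stone; do not press hard and do not disturb the things lying around.

Things in the scene. Friction and masses are not known exactly. Their poses are not given: they have to be found in the camera images.
- depth_gauge: fixed bench depth gauge: dark steel foot 170x120x10 mm, a post at the back (75 mm along body +x from the probe axis, top 150 mm above the desk), a grey arm with a round guide head over the stone (head top 145 mm above the desk), and through the head a vertical 10 mm steel probe rod with a bar grip on top. Origin: on the desk, on the probe's vertical axis; z up.
- bar_center (a point): centre of the dark steel bar grip on top of the probe rod: 52 mm long (point y axis), 14 mm thick (point x axis, the way to pinch it), 26 mm high; 275 mm above the desk when raised (a 28 mm round grey housing sits on the rod 13 to 39 mm below the bar). Pinched and pushed, it moves straight down with the probe, and turns about the vertical to lock. Let go unlocked, it springs back to the top.
- probe (a joint): how far the probe is lowered, m: 0 raised (tip 10 mm above the stone's top), grows downward, stop at 0.075. A return spring is felt as a nearly constant upward 5 to 7 N. The tip (8 mm ball) is sprung in the rod: from first touch the upward force grows by a further 1.2 N per mm lowered, for 10 mm, then it is rigid.
- lock_bar (a joint): turn of the bar grip about the vertical probe axis, rad: 0 free (bar across the gauge's foot), grows clockwise seen from above, stop at 1.25. Its spindle works a brake in the grey housing under the bar that begins to bite at about 0.4 and holds the slide fast from about 0.8. It turns against about 0.1 N m and stays where it is left.
- stone_block: fixed pale stone plinth 66x66x70 mm on the gauge's foot, with a 17 mm hole drilled down from the middle of its top, straight below the probe. Hole depth unknown, 25 to 55 mm. The tip should bear on its bottom with 1 to 9 N (about 1 to 7 mm past first touch); over 15 N is too hard. Origin: centre of its underside, 10 mm above the desk.
- tape_measure: bystander: yellow tape measure, 35x72x62 mm, origin at the centre of its underside
- stone_cap_1: bystander: turned granite cap, 62 mm across, 47 mm high, origin at the centre of its underside
- rubbing_stone_1: bystander: grey-green rubbing stone, 41x101x25 mm, origin at the centre of its underside
- masking_tape: bystander: roll of masking tape, 101 mm across, 24 mm high, origin at the centre of its underside

How it is judged:
On the way, in this order (a step that is already met when the one before it is completed fails the run):
1. the probe is lowered, unlocked, until its tip bears gently (1 to 9 N) on the bottom of the hole (contact force between depth_gauge and stone_block between 1 and 9 N and value of joint lock_bar below 0.4 rad), for 0.2 s.
2. the bar is turned clockwise to lock while the tip still bears on the bottom (contact force between depth_gauge and stone_block between 1 and 9 N and value of joint lock_bar above 1 rad), for 0.2 s.
At the end, for the whole second after the job is handed in: The bar grip is turned at least 1.0 rad clockwise (locked) and released, and the probe stays down with its tip still bearing on the bottom of the hole with 1 to 9 N (all of step 2); the robot touches nothing.
It fails at once if the tip is pressed on the stone with more than 15 N (contact force between depth_gauge and stone_block above 15 N).
It fails at once if a bystander is moved by more than 15 mm (distance of any of tape_measure, stone_cap_1, rubbing_stone_1, masking_tape from where it was at the start of the episode above 0.015 m).
It also fails if it takes over 43 s, if anything falls off the work surface, if the arm or the gripper's body presses on something with over 40 N, if the wrist force passes 120 N, or if a joint passes its speed limit or range.

## Working session

There is one attempt and no reset: what is moved stays moved. The work goes in short steps, each a Python script; the robot and the scene stay as the last script left them, time stands still between calls to the robot, and variables do not carry over. Pictures are saved under pics/ and viewed, and the job is handed in when it is done.

```bash
mkdir -p pics; ls; python3 - <<'E'
from plant import *
import cv2,numpy as np
s=observe();print(s)
for n in ["scene","side","wrist"]:
    c=get_calibration(n);print(n,c)
    im,d=get_image(n);cv2.imwrite(f"pics/{n}0.png",im[:,:,::-1]);np.savez(f"pics/{n}0.npz",im=im,d=d,K=c["intrinsics"],T=c["world_from_camera"])
E
```

```text
pics
{'time_s': 0.0, 'q': array([ 9.95890624e-01,  2.21228526e-01,  1.52761036e+00, -3.39772399e-05,
        1.39468971e+00, -1.26101005e-01]), 'joint_velocities': array([-9.32206548e-04,  7.04527563e-05, -7.25308725e-04,  1.87426534e-04,
        1.33427800e-03,  1.36208705e-03]), 'joint_torque': array([ 1.70390525e-03, -4.96879470e+01, -3.89412761e+01, -4.97334611e-06,
        1.07662971e-02, -2.42616056e-05]), 'eef_pos': array([0.27086458, 0.5625876 , 0.23019815]), 'tcp_rot': array([-1.67962571,  1.5688601 , -2.12842443]), 'ft_force': array([-0.27009321,  0.09805814,  0.26089666]), 'torque': array([-0.02865539,  0.02648334, -0.00798115]), 'opening': 0.08556565982952297}
scene {'intrinsics': array([[472.99410959,   0.        , 278.35707671],
       [  0.        , 472.99410959, 208.97343359],
       [  0.        ,   0.        ,   1.        ]]), 'world_from_camera': array([[ 0.84333998, -0.32860922,  0.42519838,  0.13378971],
       [-0.53730275, -0.5021801 ,  0.67758461, -0.6075509 ],
       [-0.00913438, -0.79989445, -0.60007119,  0.75901449],
       [ 0.        ,  0.        ,  0.  
[... 208 characters left out ...]
om_camera': array([[-0.99973983, -0.01508073,  0.01711248,  0.55518745],
       [-0.02250578,  0.53020747, -0.84756919,  1.2246311 ],
       [ 0.00370879, -0.84773381, -0.53040893,  0.8980943 ],
       [ 0.        ,  0.        ,  0.        ,  1.        ]])}
wrist {'intrinsics': array([[316.55797749,   0.        , 277.98311506],
       [  0.        , 316.55797749, 208.73543135],
       [  0.        ,   0.        ,   1.        ]]), 'world_from_camera': array([[ 0.43433189,  0.86608989,  0.24747547,  0.20711313],
       [ 0.90075118, -0.41707747, -0.12121756,  0.59258024],
       [-0.00176886,  0.27556247, -0.96128154,  0.37355394],
       [ 0.        ,  0.        ,  0.        ,  1.        ]])}
```

View pics/scene0.png

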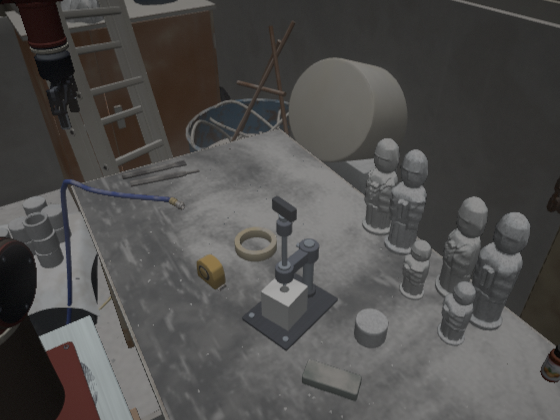

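View pics/side0.png

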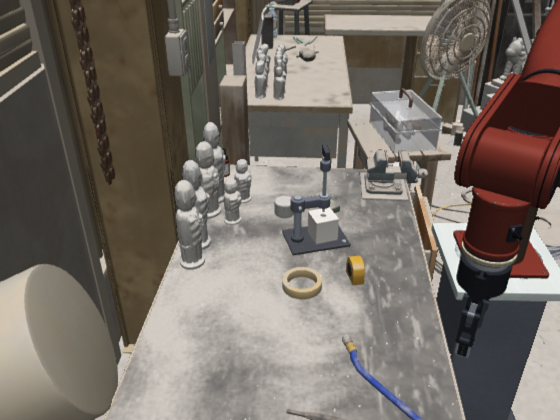

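View pics/wrist0.png

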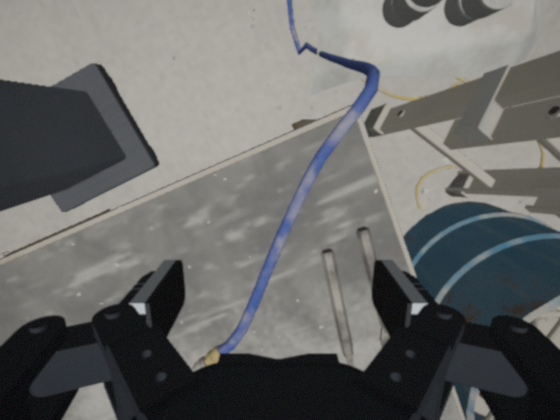

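The scene picture shows the gauge: bar near (284,208), stone top near (286,290), foot around (290,310). The side picture shows the bar near (326,152). Next I'll segment both and deproject.

```bash
python3 - <<'E'
import cv2,numpy as np
for n,(r0,r1,c0,c1) in {"scene":(180,350,190,400),"side":(130,260,260,370)}.items():
    z=np.load(f"pics/{n}0.npz");im=z["im"][r0:r1,c0:c1]
    k=3.5 if n=="scene" else 4.5
    cv2.imwrite(f"pics/{n}0c.png",cv2.resize(im[:,:,::-1],None,fx=k,fy=k,interpolation=cv2.INTER_CUBIC))
    K,T,d=z["K"],z["T"],z["d"]
    v,u=np.mgrid[:420,:560]
    P=np.stack([(u-K[0,2])/K[0,0]*d,(v-K[1,2])/K[1,1]*d,d],-1)@T[:3,:3].T+T[:3,3]
    np.save(f"pics/{n}P.npy",P)
    m=np.zeros((420,560),bool);m[r0:r1,c0:c1]=1
    m&=(d>0)
    for lo,hi in[(0.255,0.295),(0.23,0.262),(0.135,0.15),(0.076,0.084),(0.007,0.013)]:
        q=P[m&(P[...,2]>lo)&(P[...,2]<hi)]
        print(n,lo,hi,len(q),q.mean(0) if len(q) else "",q.min(0) if len(q) else"",q.max(0) if len(q) else"")
    q=P[m&(P[...,2]>0.262)&(P[...,2]<.295)][:,:2]
    w,V=np.linalg.eigh(np.cov(q.T));print(w**.5,V[:,1],np.degrees(np.arctan2(V[1,1],V[0,1])))
    for lo,hi in [(.076,.084),(.006,.014)]:
        q=P[m&(P[...,2]>lo)&(P[...,2]<hi)][:,:2]
        if len(q)>10: print(cv2.minAreaRect((q*1000).astype(np.float32)))
    q=P[m&(P[...,2]>0.281)&(P[...,2]<.295)][:,:2]
    if len(q)>5: print("bartop",len(q),cv2.minAreaRect((q*1000).astype(np.float32)))
E
```

```text
scene 0.255 0.295 441 [ 0.48216647 -0.06986518  0.2785366 ] [ 0.47456147 -0.09171563  0.2554729 ] [ 0.49534907 -0.03848906  0.28999747]
scene 0.23 0.262 223 [ 0.47992925 -0.07144073  0.24472871] [ 0.47161518 -0.08075663  0.23003658] [ 0.49440664 -0.05321292  0.26199927]
scene 0.135 0.15 815 [ 0.59533885 -0.03853595  0.14262802] [ 0.46792628 -0.0829798   0.13500292] [0.85513513 0.07633459 0.14997968]
scene 0.076 0.084 853 [ 0.51881587 -0.061457    0.08028714] [ 0.44352452 -0.10704871  0.07601264] [0.83378726 0.08372866 0.08390529]
scene 0.007 0.013 2175 [ 0.51484774 -0.06257214  0.01032697] [ 0.38410593 -0.22953149  0.00700175] [0.86951412 0.19228762 0.01299996]
[0.00395001 0.01588458] [-0.1873876   0.98228605] 100.80036645330398
((648.7660522460938, -36.33741760253906), (396.924560546875, 118.68485260009766), 18.776920318603516)
((590.52099609375, 31.580902099609375), (448.0452880859375, 421.8759460449219), 40.080787658691406)
bartop 215 ((484.7109375, -65.27967834472656), (15.325034141540527, 52.65337371826172), 7.660193920135498)
side 0.255 0.295 118 [ 0.48630241 -0.05402048  0.279
[... 289 characters left out ...]
0.07486364  0.13509401] [ 0.57456247 -0.01434388  0.14976057]
side 0.076 0.084 330 [ 0.48153917 -0.07148823  0.08024431] [ 0.32795958 -0.41205464  0.07606689] [ 0.56571248 -0.02117409  0.08391439]
side 0.007 0.013 1054 [ 0.45926359 -0.21250199  0.01010339] [ 0.27289388 -0.8262655   0.00703146] [0.66631622 0.02296587 0.01299376]
[0.00419701 0.01565107] [-0.2040194   0.97896685] 101.77210160333536
((406.149658203125, -196.1852264404297), (446.21875, 102.39646911621094), 57.64404296875)
((492.87445068359375, -400.9208984375), (888.2758178710938, 354.0920715332031), 84.1251220703125)
bartop 62 ((484.97515869140625, -59.685245513916016), (14.284847259521484, 53.00978088378906), 8.119296073913574)
```

```bash
sleep 1
```

```text
(no output)
```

View pics/scene0c.png

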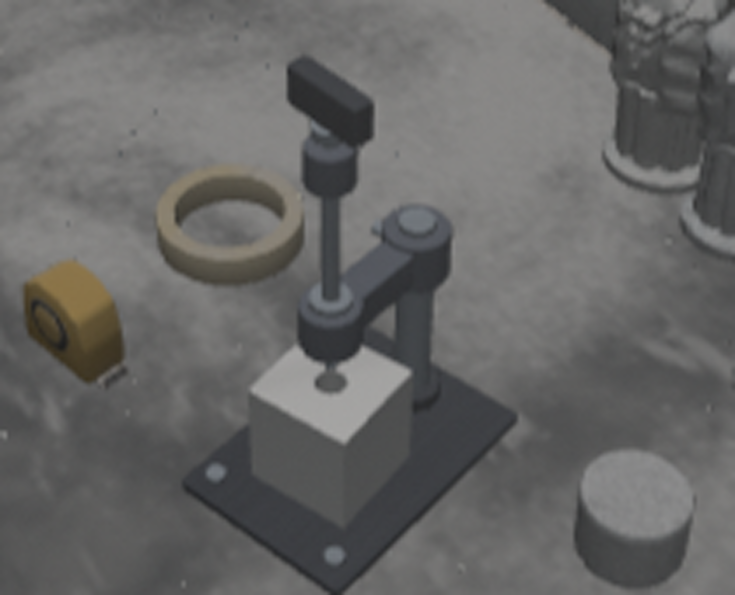

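View pics/side0c.png

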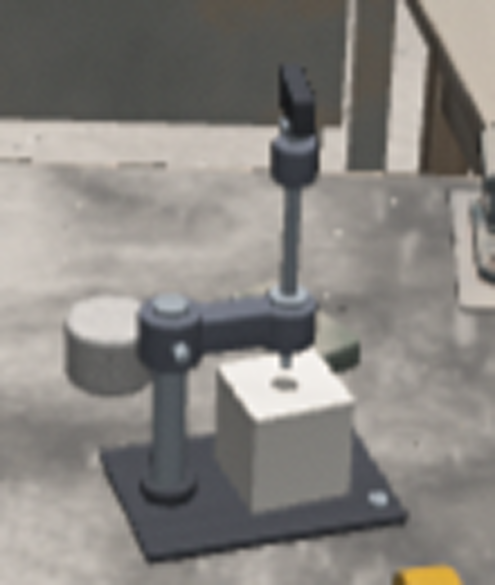

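```bash
python3 - <<'E'
import cv2,numpy as np
for n in["scene","side"]:
    z=np.load(f"pics/{n}0.npz");P=np.load(f"pics/{n}P.npy");im=z["im"].astype(int)
    near=(np.hypot(P[...,0]-.485,P[...,1]+.062)<.17)&(z["d"]>0)
    top=near&(abs(P[...,2]-.08)<.004)&(im.mean(-1)>140)&(np.hypot(P[...,0]-.485,P[...,1]+.062)<.055)
    q=P[top];print(n,"stone",len(q),cv2.minAreaRect((q[:,:2]*1000).astype(np.float32)),q[:,2].mean())
    f=near&(abs(P[...,2]-.010)<.004)&(im.mean(-1)<90)
    f=cv2.morphologyEx(f.astype(np.uint8),cv2.MORPH_OPEN,np.ones((3,3)))
    nl,l,st,_=cv2.connectedComponentsWithStats(f);k=[i for i in range(1,nl) if st[i,4]>60]
    q=P[np.isin(l,k)];print("foot",len(q),cv2.minAreaRect((q[:,:2]*1000).astype(np.float32)))
    p=near&(abs(P[...,2]-.150)<.003)
    q=P[p];print("posttop",len(q),np.median(q,0) )
    b=near&(P[...,2]>.284)
    q=P[b];print("bartop z",np.median(q[:,2]),len(q))
E
```

```text
scene stone 594 ((485.1325988769531, -64.76336669921875), (65.24491119384766, 66.30542755126953), 20.874792098999023) 0.08057420008883169
foot 1801 ((503.83697509765625, -59.96012878417969), (170.10324096679688, 121.9742660522461), 16.152299880981445)
posttop 100 [ 0.55369233 -0.04758481  0.1498885 ]
bartop z 0.2878661245895713 182
side stone 286 ((486.3279724121094, -65.48831176757812), (67.42456817626953, 73.90145874023438), 20.33587646484375) 0.08036006785895089
foot 551 ((506.1109313964844, -51.205535888671875), (166.08200073242188, 117.64765930175781), 14.781171798706055)
posttop 58 [ 0.55268243 -0.04389803  0.1487121 ]
bartop z 0.28823295905102453 55
```

Both views agree: the axis is near (0.485, -0.064), bar top z≈0.288, stone top z≈0.080 and the foot rect is 170x121. The yaw estimates spread from 8° to 16°, so I'll refine with the wrist camera from above the bar.

```bash
cat > h.py <<'E'
from plant import *
import numpy as np,cv2
from scipy.spatial.transform import Rotation as Ro
def rot(psi):
    x=np.array([0,0,-1.]);y=np.array([np.cos(psi),np.sin(psi),0]);R=np.stack([x,y,np.cross(x,y)],1)
    return Ro.from_matrix(R).as_euler("xyz")
E
python3 - <<'E'
from h import *
for off in(0,180):
  for a in (14,14-36,14-72):
    print(off,a,inverse_kinematics([.485,-.064,.263],rot(np.radians(a+off))),inverse_kinematics([.485,-.064,.37],rot(np.radians(a+off))) is not None)
E
```

```text
0 14 [-0.29256917 -0.13056513  1.83012757  0.          1.44203021 -0.53691527] True
0 -22 [-0.29256917 -0.13056513  1.83012757  0.          1.44203021  0.09140327] True
0 -58 [-0.29256917 -0.13056513  1.83012757  0.          1.44203021  0.7197218 ] True
180 14 [-0.29256917 -0.13056513  1.83012757  0.          1.44203021  2.60467739] True
180 -22 None False
180 -58 [-0.29256917 -0.13056513  1.83012757  0.          1.44203021 -2.42187086] True<sys>:0: UserWarning: Gimbal lock detected. Setting third angle to zero since it is not possible to uniquely determine all angles.
```

```bash
python3 -W ignore - <<'E'
from h import *
movep([.485,-.064,.40],rot(np.radians(13)))
s=observe();print(s["time_s"],s["eef_pos"],s["ft_force"])
c=get_calibration("wrist")
im,d=get_image("wrist");cv2.imwrite("pics/w1.png",im[:,:,::-1]);np.savez("pics/w1.npz",im=im,d=d,K=c["intrinsics"],T=c["world_from_camera"])
K,T=c["intrinsics"],c["world_from_camera"]
v,u=np.mgrid[:420,:560]
P=np.stack([(u-K[0,2])/K[0,0]*d,(v-K[1,2])/K[1,1]*d,d],-1)@T[:3,:3].T+T[:3,3];np.save("pics/w1P.npy",P)
near=(np.hypot(P[...,0]-.485,P[...,1]+.062)<.05)&(d>0)
b=near&(P[...,2]>.283)&(P[...,2]<.294)
print("bar",b.sum(),P[b].mean(0),cv2.minAreaRect((P[b][:,:2]*1000).astype(np.float32)))
vv,uu=np.where(b);print(uu.min(),uu.max(),vv.min(),vv.max(),cv2.minAreaRect(np.stack([uu,vv],1).astype(np.float32)))
E
```

```text
2.575 [ 0.48510254 -0.06333944  0.39972361] [-0.31766     0.2117712   0.05885685]
bar 976 [ 0.4838498  -0.06354059  0.28819198] ((484.1165466308594, -64.90840911865234), (13.954750061035156, 51.961814880371094), 8.004300117492676)
268 288 175 234 ((277.6386413574219, 204.61387634277344), (16.716625213623047, 60.0007438659668), 5.710593223571777)
```

View pics/w1.png

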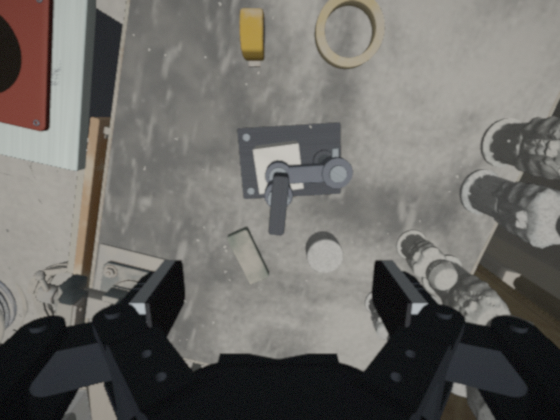

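The wrist view shows the bar at (278,205) px, measuring 52.0x14.0 mm at z=0.288. Its centre is (0.4841,-0.0649) with the pinch axis at 8°, which agrees with the scene camera. Now the grasp.

```bash
python3 -W ignore - <<'E'
from h import *
r=rot(np.radians(8))
movep([.4843,-.0648,.33],r)
print(move_l([.4843,-.0648,.264],feed=.06,max_force=6))
s=observe();print(s["time_s"],s["eef_pos"],s["ft_force"],s["torque"])
gripper_to(0.04)
gripper_to(0.008,f_grip=60)
hold(.2)
s=observe();print(s["time_s"],s["eef_pos"],s["ft_force"],s["torque"],s["opening"])
im,d=get_image("scene");cv2.imwrite("pics/s2.png",cv2.resize(im[130:300,190:400,::-1],None,fx=3.5,fy=3.5))
im,d=get_image("wrist");cv2.imwrite("pics/w2.png",im[:,:,::-1])
E
```

```text
False
4.2583 [ 0.48459293 -0.06488014  0.26453598] [ 0.52327412  0.07888271 -0.12022655] [-0.01962132  0.00599024  0.01504888]
5.3167 [ 0.4853352  -0.06467051  0.26432308] [ 5.38659276  0.50037906 -2.04188188] [ 0.09636274 -0.64827674 -0.06143594] 0.012481580554069954
```

View pics/s2.png

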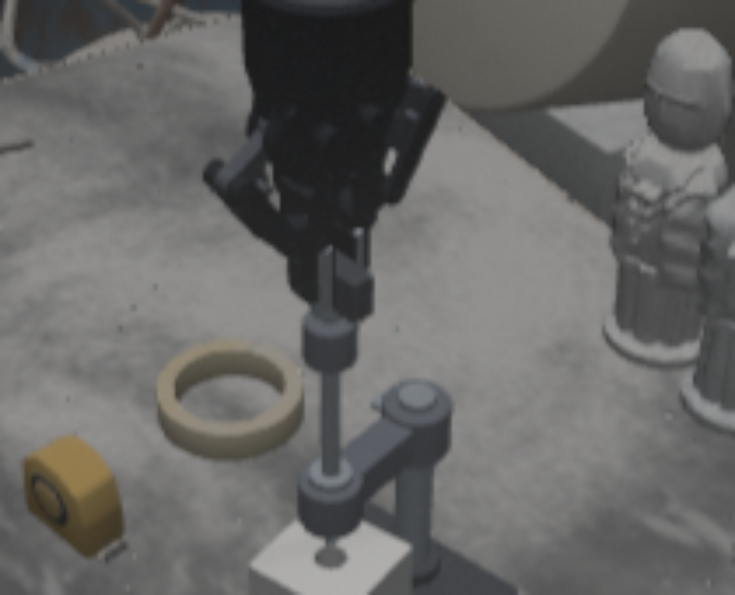

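View pics/w2.png

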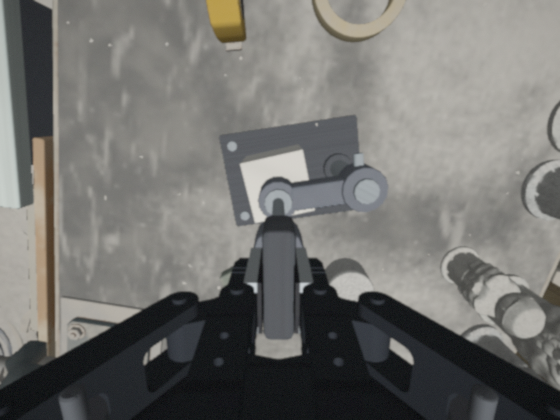

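Grasp is good: the bar sits between the pads, opening 12.5 mm, with a slight sideways load, so I'll shift x by +0.9 mm. Lowering now with a force log.

```bash
python3 -W ignore - <<'E'
from h import *
X,Y=.4852,-.0648
move_l([X,Y,.264],feed=.02); 
s=observe();print(s["time_s"],s["eef_pos"],s["ft_force"].round(2),s["torque"].round(3))
print(move_l([X,Y,.264-.015],feed=.04,max_force=14)); s=observe();print(s["time_s"],s["eef_pos"],s["ft_force"].round(2))
print(move_l([X,Y,.264-.030],feed=.04,max_force=5)); hold(.1);s=observe();print(s["time_s"],s["eef_pos"],s["ft_force"].round(2),s["torque"].round(3),s["opening"])
E
```

```text
5.6667 [ 0.48539541 -0.06467965  0.26428232] [1.56 2.15 2.36] [ 0.271 -0.097 -0.059]
False
6.1917 [ 0.48542106 -0.06468708  0.24956399] [1.38 2.14 5.37]
False
6.8167 [ 0.48538422 -0.06470486  0.23463412] [1.03 2.65 4.95] [ 0.453 -0.092 -0.149] 0.012702336374949504
```

```bash
python3 -W ignore - <<'E'
from h import *
X,Y=.4852,-.0648
def f():
    a=[]
    for _ in range(3): a.append(observe()["ft_force"]); hold(.02)
    return np.mean(a,0)
base=[];z=.264-.030
while z>.264-.069:
    z-=.001; move_l([X,Y,z],feed=.015); F=f(); s=observe()
    print(round(s["time_s"],2),round(z,4),s["eef_pos"][2].round(5),F.round(2))
    if len(base)>=3 and F[2]-np.median(base)>3.0: break
    if len(base)<3 or F[2]-np.median(base)<.8: base.append(F[2])
E
```

```text
7.12 0.233 0.23366 [1.29 2.9  5.46]
7.42 0.232 0.23262 [1.31 2.6  4.76]
7.72 0.231 0.23165 [1.45 3.3  5.04]
8.02 0.23 0.23063 [1.46 3.13 5.15]
8.32 0.229 0.22965 [1.04 2.65 4.65]
8.62 0.228 0.22864 [0.82 3.03 5.67]
8.92 0.227 0.22762 [1.15 2.35 5.17]
9.22 0.226 0.22664 [0.92 2.64 5.35]
9.52 0.225 0.22566 [1.72 2.6  5.19]
9.82 0.224 0.22465 [1.32 2.96 5.25]
10.12 0.223 0.22365 [1.3  2.46 5.01]
10.42 0.222 0.22279 [0.34 2.77 6.33]
10.72 0.221 0.22198 [0.13 2.8  7.08]
11.02 0.22 0.22112 [-0.3   3.26  8.16]
11.32 0.219 0.22031 [-1.02  3.22  8.46]
```

Touch at z≈0.2232 with base force about 5.15 N; the tip now bears with about 3.3 N. I'll go about 1.2 mm further, hold, then turn in small steps.

```bash
python3 -W ignore - <<'E'
from h import *
X,Y,z=.4852,-.0648,.2178
def f():
    a=[];t=[]
    for _ in range(3): s=observe();a.append(s["ft_force"]);t.append(s["torque"]); hold(.02)
    return np.mean(a,0),np.mean(t,0)
move_l([X,Y,z],feed=.015);hold(.5);F,t=f();print(F.round(2),t.round(3),observe()["eef_pos"])
for k in range(1,6):
    move_l([X,Y,z],rotation=rot(np.radians(8)-.07*k)); F,t=f(); s=observe()
    print(round(s["time_s"],2),k*.07,s["eef_pos"].round(5),F.round(2),t.round(3))
    if abs(F[:2]).max()>25 or F[2]>12: break
E
```

```text
[-1.08  3.49 10.29] [ 0.576  0.405 -0.064] [ 0.48543759 -0.06468667  0.21930227]
12.42 0.07 [ 0.48545 -0.06473  0.21932] [-1.8   3.76 10.05] [ 0.595  0.381 -0.09 ]
12.72 0.14 [ 0.48542 -0.06469  0.21929] [-0.88  3.36 10.24] [ 0.617  0.362 -0.09 ]
13.02 0.21000000000000002 [ 0.48544 -0.06467  0.21931] [-1.49  3.55 10.24] [ 0.626  0.368 -0.103]
13.32 0.28 [ 0.48544 -0.06468  0.21931] [-1.38  3.65 10.16] [ 0.613  0.385 -0.075]
13.62 0.35000000000000003 [ 0.48543 -0.06466  0.2193 ] [-1.53  3.22 10.02] [ 0.634  0.401 -0.092]
```

```bash
python3 -W ignore - <<'E'
from h import *
X,Y,z=.4852,-.0648,.2178
def f():
    a=[];t=[]
    for _ in range(3): s=observe();a.append(s["ft_force"]);t.append(s["torque"]); hold(.02)
    return np.mean(a,0),np.mean(t,0)
for k in range(6,15):
    move_l([X,Y,z],rotation=rot(np.radians(8)-.07*k)); F,t=f(); s=observe()
    print(round(s["time_s"],2),round(k*.07,2),s["q"][5].round(3),s["eef_pos"].round(5),F.round(2),t.round(3))
    if abs(F[:2]).max()>25 or F[2]>13: break
im,d=get_image("scene");cv2.imwrite("pics/s3.png",cv2.resize(im[130:300,190:400,::-1],None,fx=3.5,fy=3.5))
im,d=get_image("wrist");cv2.imwrite("pics/w3.png",im[:,:,::-1])
E
```

```text
13.92 0.42 -0.014 [ 0.48543 -0.06466  0.21931] [-1.32  3.66 10.29] [ 0.621  0.37  -0.041]
14.22 0.49 0.056 [ 0.48545 -0.06467  0.2193 ] [-1.36  3.4  10.32] [ 0.634  0.34  -0.059]
14.52 0.56 0.126 [ 0.48546 -0.06466  0.21933] [-1.45  3.88  9.75] [ 0.664  0.362 -0.061]
14.82 0.63 0.196 [ 0.48545 -0.06464  0.2193 ] [-1.37  3.49 10.37] [ 0.638  0.374 -0.064]
15.12 0.7 0.266 [ 0.48546 -0.06465  0.2193 ] [-1.14  3.92  9.59] [ 0.673  0.377 -0.081]
15.42 0.77 0.336 [ 0.48547 -0.06463  0.21932] [-1.09  3.28  9.37] [ 0.705  0.348 -0.073]
15.72 0.84 0.406 [ 0.48547 -0.06463  0.21932] [-0.47  3.35  9.71] [ 0.725  0.33  -0.085]
16.02 0.91 0.476 [ 0.48547 -0.06463  0.2193 ] [-0.81  3.42 10.27] [ 0.715  0.33  -0.068]
16.32 0.98 0.546 [ 0.48546 -0.06462  0.2193 ] [-1.02  3.21  9.73] [ 0.693  0.324 -0.061]
```

View pics/w3.png

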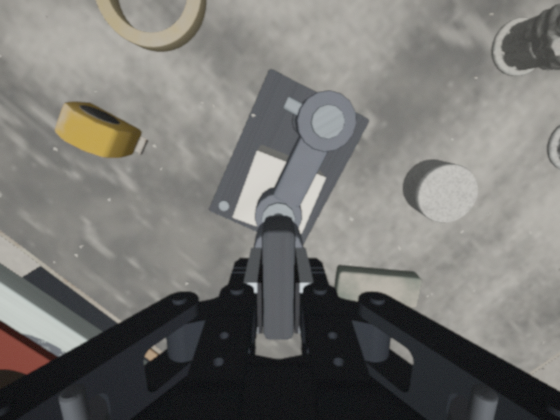

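View pics/s3.png

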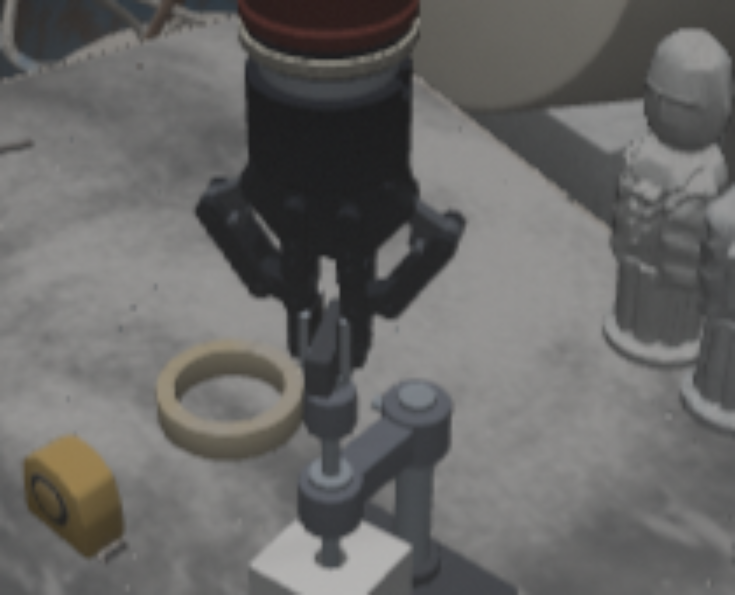

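The bar has turned with the jaws and is still aligned between the pads in both views, with Fz steady at about 10 N. I'll continue to the stop.

```bash
python3 -W ignore - <<'E'
from h import *
X,Y,z=.4852,-.0648,.2178
def f():
    a=[];t=[]
    for _ in range(3): s=observe();a.append(s["ft_force"]);t.append(s["torque"]); hold(.02)
    return np.mean(a,0),np.mean(t,0)
t0=-.065
for w in np.arange(1.02,1.36,.04):
    move_l([X,Y,z],rotation=rot(np.radians(8)-w)); F,t=f(); s=observe()
    print(round(s["time_s"],2),round(w,2),s["q"][5].round(3),s["eef_pos"].round(5),F.round(2),t.round(3))
    if abs(t[2]-t0)>.35 or abs(F[:2]).max()>20: print("stop felt");break
hold(.4)
E
```

```text
16.72 1.02 0.586 [ 0.48546 -0.06465  0.2193 ] [-0.86  4.13  9.66] [ 0.704  0.292 -0.056]
17.02 1.06 0.626 [ 0.48548 -0.06463  0.2193 ] [-1.    3.81  9.61] [ 0.716  0.328 -0.063]
17.32 1.1 0.666 [ 0.48547 -0.06465  0.21928] [-0.96  3.31  9.86] [ 0.713  0.328 -0.069]
17.62 1.14 0.705 [ 0.4855  -0.06463  0.2193 ] [-0.69  2.97  9.93] [0.686 0.288 0.909]
stop felt
```

Stop felt: the moment about z jumped from -0.07 to +0.91 N m at 1.14 rad. The bar therefore started about 0.1 rad into its range, which matches the 8° bar against the roughly 15° foot. Releasing.

```bash
python3 -W ignore - <<'E'
from h import *
X,Y,z=.4852,-.0648,.2178
psi=np.radians(8)-1.13
move_l([X,Y,z],rotation=rot(psi)); 
s=observe();print(s["ft_force"].round(2),s["torque"].round(3))
gripper_to(0.06); hold(.1)
s=observe();print(s["time_s"],s["eef_pos"],s["ft_force"].round(2),s["torque"].round(3),s["opening"])
move_l([X,Y,.33],feed=.08)
s=observe();print(s["time_s"],s["eef_pos"],s["ft_force"].round(2))
c=get_calibration("wrist");im,d=get_image("wrist");cv2.imwrite("pics/w4.png",im[:,:,::-1])
K,T=c["intrinsics"],c["world_from_camera"]
v,u=np.mgrid[:420,:560]
P=np.stack([(u-K[0,2])/K[0,0]*d,(v-K[1,2])/K[1,1]*d,d],-1)@T[:3,:3].T+T[:3,3]
b=(np.hypot(P[...,0]-.485,P[...,1]+.064)<.035)&(P[...,2]>.225)&(P[...,2]<.255)&(d>0)
zt=np.median(P[b][:,2]);b&=abs(P[...,2]-zt)<.004
print("bar top z",zt,cv2.minAreaRect((P[b][:,:2]*1000).astype(np.float32)))
im,d=get_image("scene");cv2.imwrite("pics/s4.png",im[:,:,::-1])
E
```

```text
[-1.03  3.09  9.1 ] [0.702 0.207 0.763]
18.875 [ 0.48509618 -0.06488101  0.21763957] [-0.31 -0.19  0.18] [-0.01  -0.018  0.019] 0.059679080865480884
20.425 [ 0.48493651 -0.06472896  0.32934177] [ 0.69 -0.26 -0.99]
bar top z 0.24327929640432971 ((485.03594970703125, -64.43650817871094), (51.143943786621094, 13.975958824157715), 34.61714553833008)
```

View pics/s4.png

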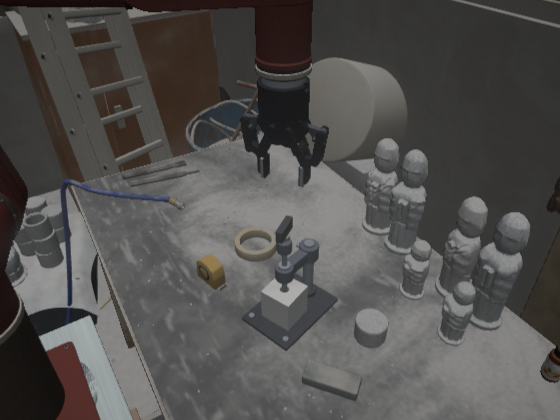

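View pics/w4.png

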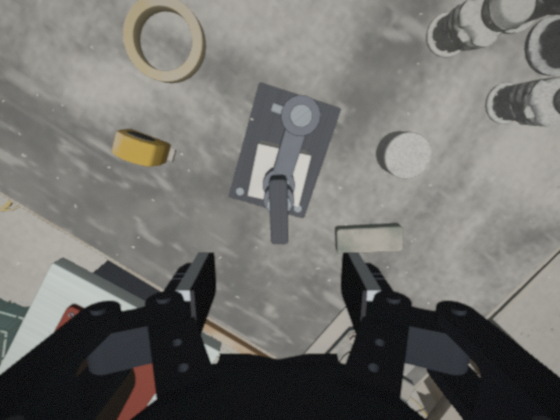

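The bar stayed down after release: top at 0.2433 against 0.2882 raised, so 44.9 mm down, matching 45.0 mm at the TCP when gripped. It is turned 63°, and the bystanders look unmoved. Handing in.

```bash
python3 -c "
from h import *
job_done();print(observe()['time_s'])"
```

```text
the job is handed in; nothing more can be done
the job is handed in; nothing more can be done
```

The probe is locked with its tip resting on the bottom of the hole, the gripper is clear of it, and the job is handed in. My last clock reading before handing in was about 20.4 s, against the 43 s limit.

- **Lowering:** I pinched the bar and lowered it until the force rose above the steady spring force of about 5.2 N. The tip first touched at about 41 mm of travel. I stopped at about 45 mm, where the tip bears with about 5 N, inside the 1 to 9 N window.
- **Locking:** I turned the bar clockwise until the stop showed as a jump in torque from -0.07 to +0.91 N m. The vertical force stayed between about 9.4 and 10.4 N while turning.
- **After release:** The wrist camera showed the bar top at 0.243 m, 44.9 mm down, so it had not risen by more than the camera can show. The bar had turned about 1.11 rad. The last pictures, by eye, showed the bystanders where they were at the start.

**Disagreements:**
- **Turn angle:** The stop came after 1.11 to 1.14 rad of turning, not the full 1.25. The bar stood about 0.1 rad into its range at the start, as its 8° heading against the foot's roughly 15° suggests.
- **Camera offset:** The side camera placed the bar's y about 5 mm away from the other two cameras. I used the wrist and scene values, and the grasp bore them out.
- **Tip force:** Once the brake bites, the wrist no longer feels the tip force. The 5 N at the end is therefore inferred from the unchanged height, not measured.

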